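# Pack the treatment caddy

## Task

Pack the white caddy for the next hand treatment: set the blue splint in the yellow compartment, the silver-coloured aluminium balm tin in the red one, the steel tumbler in the green one and the ceramic bowl in the black one. Stand each upright, as it stands now, in the middle of its compartment, and set it down rather than dropping it. Leave the orange splint and the copper-coloured tin where they are, undisturbed.

Things in the scene. Friction and masses are not known exactly. Their poses are not given: they have to be found in the camera images.
- splint_blue: The blue plastic finger splint: an open trough 84 mm long (x), 28 mm wide (y), 26 mm high, walls and floor 4 mm, open side up. Origin: centre of its underside, z up. About 35 g.
- splint_orange: The look-alike: an orange plastic finger splint: an open trough 84 mm long (x), 28 mm wide (y), 26 mm high, walls and floor 4 mm, open side up. Origin: centre of its underside, z up. About 35 g. Stays where it is.
- tin_aluminium: The silver-coloured, bare aluminium round balm tin with lid, 60 mm across (57 mm below the lid, which begins 16 mm up), 28 mm high. Origin: centre of its underside, z up. About 70 g.
- tin_copper: The look-alike: a copper-coloured (reddish-brown) round balm tin with lid, 60 mm across (57 mm below the lid, which begins 16 mm up), 28 mm high. Origin: centre of its underside, z up. About 70 g. Stays where it is.
- tumbler: Stainless steel tumbler, empty, open at the top: 62 mm across at the rim, 56 mm at the foot, 78 mm high, wall 3 mm. Origin: centre of its underside, z up. About 120 g.
- bowl: Small white ceramic bowl, empty, open side up: 62 mm across at the rim, 42 mm high, wall 4 mm; the side is nearly upright (57 mm across at 12 mm height), then narrows to a 40 mm foot. Origin: centre of its underside, z up. About 140 g. Can be gripped across the outside.
- cell_yellow: Yellow square compartment, 108 mm outside, rim 10 mm high and 2.5 mm thick, floor 3 mm. Origin: centre of its underside (a thing in it stands 3 mm higher); x, y along its sides, z up. Fixed, one of four, two by two, 113 mm apart, in the caddy: a white tray 240 mm square, rim 18 mm high, floor 4 mm, grey grips on two sides to 127 mm from its middle.
- cell_red: Red square compartment, 108 mm outside, rim 10 mm high and 2.5 mm thick, floor 3 mm. Origin: centre of its underside (a thing in it stands 3 mm higher); x, y along its sides, z up. Fixed, one of four, two by two, 113 mm apart, in the caddy: a white tray 240 mm square, rim 18 mm high, floor 4 mm, grey grips on two sides to 127 mm from its middle.
- cell_green: Green square compartment, 108 mm outside, rim 10 mm high and 2.5 mm thick, floor 3 mm. Origin: centre of its underside (a thing in it stands 3 mm higher); x, y along its sides, z up. Fixed, one of four, two by two, 113 mm apart, in the caddy: a white tray 240 mm square, rim 18 mm high, floor 4 mm, grey grips on two sides to 127 mm from its middle.
- cell_black: Black square compartment, 108 mm outside, rim 10 mm high and 2.5 mm thick, floor 3 mm. Origin: centre of its underside (a thing in it stands 3 mm higher); x, y along its sides, z up. Fixed, one of four, two by two, 113 mm apart, in the caddy: a white tray 240 mm square, rim 18 mm high, floor 4 mm, grey grips on two sides to 127 mm from its middle.
Things that resemble listed ones, but are neither listed nor needed, are in the scene too. What is shaped like the splint_blue but brown or turquoise is not meant.

How it is judged:
By the outcome, as a careful person would: the job done as asked, in the order asked, and still so for the second after the job is handed in, with the robot touching nothing.
It also fails if it takes over 112 s, if anything falls off the work surface, if the arm or the gripper's body presses on something with over 40 N, if the wrist force passes 120 N, or if a joint passes its speed limit or range.

## Robot

A 7-joint arm with a two-finger parallel gripper is mounted at the origin on the work surface. World frame = base frame: x ahead of the robot, y to its left, z up, the work surface at z = 0. Lengths are in m, angles in rad, forces in N, time in s.
With the tool pointing down it reaches from about 0.425 to 0.925 m from the base axis. Payload 6.8 kg.
Tool frame: the origin (TCP) lies between the finger pads; the fingertips stand 11 mm ahead of it and the grasp point (between the pads) lies 8 mm behind it (nose_length is the z of the fingertips in the tool frame, in m); z points along the fingers, y is the line along which they close (so a half turn about z gives the same grasp; the last joint's range is limited). The gripper opens to 85 mm and grips with 20 to 120 N. Pads are 22 mm wide; open, the fingers measure 114 mm over their backs; the gripper's body (76 mm by 85 mm) begins 54 mm behind the grasp point. The pads swing forward as they close: fully open they stand 13 mm farther back than shut.
Start: joints at [-1.369, 0.477, 0.022, 1.555, -0.011, 1.109, -0.083], TCP at [0.206, 0.643, 0.242] pointing down, gripper open.
Joint ranges: [-2.96, 2.96], [-0.34, 2.1], [-1.41, 1.46], [0.24, 2.44], [-1.37, 4.51], [0.17, 1.92], [-2.96, 2.96]. Speed limits (rad/s): [2.39, 2.39, 3.14, 3.14, 3.14, 3.14, 3.14].

## Interface

Orientations are given as a unit quaternion [x, y, z, w].
In Python, from bench import state, grab_frame, camera_info, hand_in, nose_length gives the robot as it stands.
- The arm moves only by the tool step_arm, never from a script. Its argument "deltas" is a list that holds one entry, the list of rows, each a list of 7 numbers: the turn, a rotation vector about the world's x, y, z in rad, then the shift along the world's x, y, z in m, then the finger opening in m, from 0 to 0.0854. In form: [[[ax, ay, az, dx, dy, dz, claw], ...]]. A call has 1 to 10 rows; each row shifts and turns the commanded pose from where the row before left it; what a row does not reach is not made up. A row lasts 1/8 s, in which the tool goes at most 62.5 mm and 10.7 degrees, less where a joint would pass 70% of its speed; a pose out of reach is approached as far as the arm can. A call with a gripper value outside its range is refused whole. The fingers move at their own pace and stop on an object; the grip force is fixed at half the most. Time passes only in rows, so rows that do not move let the fingers close. It gives the time, the measured TCP pose, the force, the opening and the grip force at its end, in the units of the state.
- state(): the state, without advancing time (a new reading comes with each control period).
- grab_frame(name): name is "scene" or "top"; returns (picture, depth): 420x560x3 uint8, red, green, blue; 420x560 float32, m along the optical axis (not along the pixel's ray), 0 where there is no reading.
- camera_info(name): a dict with "mtx" (3x3 intrinsics, pixels), "cam_to_world" (4x4, takes a point from camera to world coordinates). Camera axes: x right, y up, looking along -z (the intrinsics and any distortion apply to the point x, -y, -z); pixel columns grow to the right and rows downward; lengths in m; the calibration is good to about 2 mm. A picture is of the moment at which its call begins. camera_info takes no time and is no camera call.
- hand_in(): hands the job in; it is judged then, once.
The state is a dict: "t": time; "qpos": joint angles; "qvel": joint speeds; "joint_torque": joint torques, N m; "tool_pos": TCP position; "eef_rot": TCP orientation; "wrist_force": force on the tool from outside, world axes, zero at the start; "wrist_torque": the same for the moment, N m; "width": opening from 0.0 (shut) to 1.0 (fully open); "grip_force": force on a finger pad.
Only numpy, scipy, OpenCV 4.12 (cv2) and the standard library are available. Lean on these libraries where they do the work, as an engineer would, in place of code of your own. Each camera call takes 0.05 s, during which the arm holds its last target. There are 200 camera calls.

## Working session

There is one attempt and no reset: what is moved stays moved. The work goes in short steps, Python scripts to look and compute and a tool call to move; the robot and the scene stay as the last step left them, time stands still between calls to the robot, and variables do not carry over. Pictures are saved under pics/ and viewed, at most 14 in all, crops included, and the job is handed in when it is done.

Besides the shell and the picture viewer there is one more tool, called after "Request:" as a command line: name --argument value ..., lists and objects as JSON in quotes. step_arm: Moves the arm, as the interface text tells. Its arguments: {"type":"object","properties":{"deltas":{"type":"array"}},"required":["deltas"]}

```bash
mkdir -p pics; ls
python3 - <<'E'
from bench import *
import cv2,numpy as np
print(state()); print(nose_length)
for n in ("scene","top"):
    p,d=grab_frame(n); np.savez(f"/tmp/{n}0.npz",p=p,d=d)
    cv2.imwrite(f"pics/{n}0.png",p[:,:,::-1]); print(camera_info(n))
E
```

```text
pics
{'t': 0.0, 'qpos': array([-1.36910139,  0.47778082,  0.02235142,  1.55643744, -0.01151312,
        1.10928017, -0.08309688]), 'qvel': array([ 0.00077298, -0.0011207 ,  0.00022029, -0.00163075,  0.00072543,
       -0.00122815,  0.00025521]), 'joint_torque': array([-6.15575536e-04, -5.96464384e+01,  1.60748642e+00, -2.81184125e+01,
        1.24319899e-02,  9.44002066e-03, -3.07556536e-05]), 'tool_pos': array([0.20562748, 0.64233081, 0.24134475]), 'eef_rot': array([ 1.54274471e-01,  9.88027630e-01, -8.85599493e-04, -7.50737611e-05]), 'wrist_force': array([ 0.67866378,  0.24149512, -0.25263369]), 'wrist_torque': array([-0.00453727,  0.03875006,  0.0303684 ]), 'grip_force': 0.0, 'width': 0.9963532716694344}
0.011
{'mtx': array([[436.79526026,   0.        , 278.29976876],
       [  0.        , 436.79526026, 207.46953744],
       [  0.        ,   0.        ,   1.        ]]), 'cam_to_world': array([[ 0.53381595, -0.55489005,  0.63807332,  1.14477613],
       [ 0.84529685,  0.32994198, -0.42025174, -0.36486197],
       [ 0.02266634,  0.76369845,  0.6451751 ,  0.62563469],
       [ 0.        ,  0.        ,  0.        ,  1.        ]])}
{'mtx': array([[446.62692711,   0.        , 270.84832994],
       [  0.        , 446.62692711, 215.58525182],
       [  0.        ,   0.        ,   1.        ]]), 'cam_to_world': array([[-1.48539978e-03,  9.95726631e-01, -9.23377999e-02,
         4.78843477e-01],
       [-9.99672782e-01,  8.79436189e-04,  2.55647391e-02,
         8.55845912e-03],
       [ 2.55366968e-02,  9.23455591e-02,  9.95399505e-01,
         1.01063567e+00],
       [ 0.00000000e+00,  0.00000000e+00,  0.00000000e+00,
         1.00000000e+00]])}
```

View pics/top0.png

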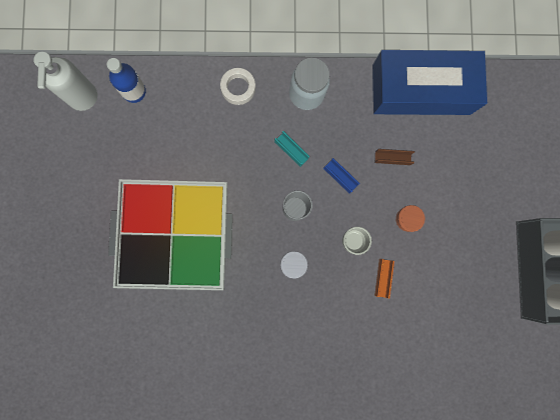

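View pics/scene0.png

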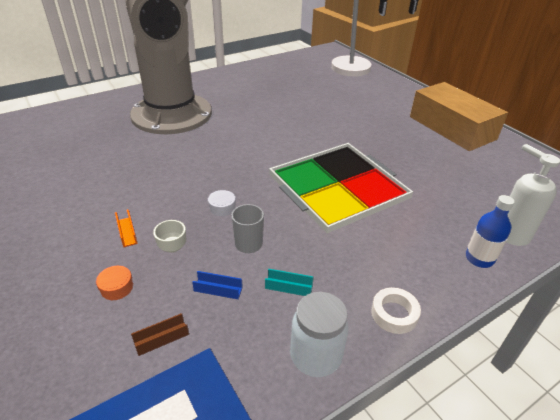

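Top view: 
- **Blue trough:** (341,176). Look-alikes are turquoise (292,149), brown (395,157) and orange (384,278). Other blue things are the box (430,85) and the bottle (125,80).
- **Silver tin:** (294,265). Look-alikes are the copper tin (411,218) and the jar lid (311,75).
- **Tumbler:** (297,206). The jar (310,88) could be taken for it.
- **Bowl:** (357,241). The white ring (238,86) could be taken for it.
- **Caddy:** cells are red (148,208), yellow (198,210), green (196,260) and black (145,260).

In the scene view, blue is at (218,286), the tin at (222,201), the tumbler at (248,228) and the bowl at (170,235).

```bash
cat > h.py <<'E'
import numpy as np,cv2
from bench import *
def cloud(n,d):
    c=camera_info(n);K=c["mtx"];T=c["cam_to_world"]
    v,u=np.mgrid[:d.shape[0],:d.shape[1]]
    P=np.stack([(u-K[0,2])/K[0,0]*d,-(v-K[1,2])/K[1,1]*d,-d],-1)
    return P@T[:3,:3].T+T[:3,3]
def ray(n,uv,z):
    c=camera_info(n);K=c["mtx"];T=c["cam_to_world"]
    uv=np.asarray(uv,float).reshape(-1,2)
    r=np.stack([(uv[:,0]-K[0,2])/K[0,0],-(uv[:,1]-K[1,2])/K[1,1],-np.ones(len(uv))],-1)@T[:3,:3].T
    return (T[:3,3]+r*((z-T[2,3])/r[:,2])[:,None])[:,:2]
def biggest(m):
    cs,_=cv2.findContours(m.astype(np.uint8),cv2.RETR_EXTERNAL,cv2.CHAIN_APPROX_NONE)
    return max(cs,key=cv2.contourArea)[:,0].astype(float)
def rect(xy):
    (c,s,a)=cv2.minAreaRect((xy*1000).astype(np.float32)); 
    if s[0]<s[1]: s=s[::-1];a+=90
    return np.round(c,1),np.round(s,1),round((a+90)%180-90,1)
E
python3 - <<'E'
from h import *
f={n:np.load(f"/tmp/{n}0.npz") for n in("scene","top")}
H={n:cv2.cvtColor(f[n]["p"],cv2.COLOR_RGB2HSV) for n in f}
P={n:cloud(n,f[n]["d"]) for n in f}
print("table z",[np.round(np.median(P["top"][y:y+20,x:x+20,2]),4) for y,x in((330,200),(330,400),(150,240))], np.round(np.median(P["scene"][100:120,240:260,2]),4))
def box(n,u,v,r):
    m=np.zeros((420,560),bool);m[v-r:v+r,u-r:u+r]=1;return m
# object footprints by height, each view
for name,tu,tv,su,sv,r,h in [("blue",341,176,218,286,26,.026),("orange",384,278,126,229,24,.026),("turq",292,149,289,283,24,.026),("brown",395,157,160,334,24,.026),("tin",294,265,222,201,17,.028),("copper",411,218,115,283,19,.028),("tumbler",297,206,248,228,20,.078),("bowl",357,241,170,235,20,.042)]:
    for n,u,v,k in(("top",tu,tv,1),("scene",su,sv,1.4)):
        X=P[n];rr=int(r*k)
        m=box(n,u,v,rr)&(f[n]["d"]>0)&(X[...,2]>h-.006)&(X[...,2]<h+.008)
        q=X[m]
        if len(q)<20: print(name,n,"few",len(q));continue
        print(name,n,"depth",len(q),"z",np.round(np.percentile(q[:,2],[50,95]),4),rect(q[:,:2]))
for name,(u,v) in dict(red=(148,208),yellow=(198,210),green=(196,260),black=(145,260)).items():
    h=H["top"];c=h[v,u].astype(int);m=box("top",u,v,40)
    if name=="black": m&=(h[...,2]<50)
    else: m&=(abs(h[...,0].astype(int)-c[0])<8)&(h[...,1]>120)
    print(name,rect(ray("top",biggest(m),.010)))
h=H["top"];
for nm,lo in (("blue",(112,125)),):
    m=box("top",341,176,26)&(h[...,0]>lo[0])&(h[...,0]<lo[1])&(h[...,1]>150);print("blue colour",rect(ray("top",biggest(m),.02)))
t=cv2.resize(f["top"]["p"][125:305,270:430],None,fx=3.3,fy=3.3,interpolation=cv2.INTER_CUBIC);cv2.imwrite("pics/crop0.png",t[:,:,::-1])
E
```

```text
table z [np.float64(0.0002), np.float64(0.0004), np.float64(0.0002)] -0.0
blue top depth 173 z [0.0256 0.0287] (array([ 663. , -175.5]), array([82.9, 28.5]), 45.9)
blue scene depth 320 z [0.0247 0.027 ] (array([ 688.4, -195.6]), array([95.8, 83.7]), -41.4)
orange top depth 180 z [0.0258 0.0292] (array([ 431.5, -267.8]), array([82.6, 29.3]), -8.6)
orange scene depth 144 z [0.0255 0.0304] (array([ 460.7, -259.7]), array([140.6,  58.8]), 17.2)
turq top depth 165 z [0.0253 0.0282] (array([724.6, -63. ]), array([83.7, 28.6]), 45.8)
turq scene depth 337 z [0.0246 0.0272] (array([726.2, -61.7]), array([83.2, 29.8]), 45.1)
brown top depth 167 z [0.0258 0.0285] (array([ 707.1, -297.5]), array([82.7, 29. ]), 86.6)
brown scene depth 429 z [0.0245 0.0271] (array([ 708.3, -296.8]), array([83.4, 29.8]), 86.3)
tin top depth 579 z [0.0286 0.0313] (array([462.4, -65.1]), array([59.1, 57.1]), -0.1)
tin scene depth 427 z [0.0279 0.0301] (array([497.2, -56.3]), array([125.8,  58.7]), 14.8)
copper top depth 570 z [0.0286 0.0316] (array([ 565.1, -328.7]), array([58.8, 58. ]), 12.1)
copper scene depth 749 
[... 224 characters left out ...]
3]), array([62.9, 59.3]), -30.7)
bowl top depth 172 z [0.0418 0.0446] (array([ 514.5, -203. ]), array([59.8, 58.9]), 89.9)
bowl scene depth 241 z [0.0406 0.0429] (array([ 517.3, -202. ]), array([61.1, 59.1]), -22.3)
red (array([588.1, 260.8]), array([108.8, 108.4]), 88.6)
yellow (array([585.4, 147.9]), array([108.4, 107.9]), -1.4)
green (array([471.5, 150.5]), array([105.9, 105.8]), 88.6)
black (array([474.4, 263.1]), array([107.7, 105.6]), 88.6)Traceback (most recent call last):
  File "<stdin>", line 23, in <module>
  File "h.py", line 15, in biggest
    return max(cs,key=cv2.contourArea)[:,0].astype(float)
           ~~~^^^^^^^^^^^^^^^^^^^^^^^^
ValueError: max() iterable argument is empty
```

Run:
```python
from h import *
p=np.load("/tmp/top0.npz")["p"]
t=cv2.resize(p[125:305,270:430],None,fx=3.3,fy=3.3,interpolation=cv2.INTER_CUBIC);cv2.imwrite("pics/crop0.png",t[:,:,::-1])
from scipy.spatial.transform import Rotation as R
M=R.from_quat(state()["eef_rot"]).as_matrix();print(M.round(3))
```

```text
[[-0.952  0.305 -0.   ]
 [ 0.305  0.952 -0.002]
 [-0.    -0.002 -1.   ]]
```

View pics/crop0.png

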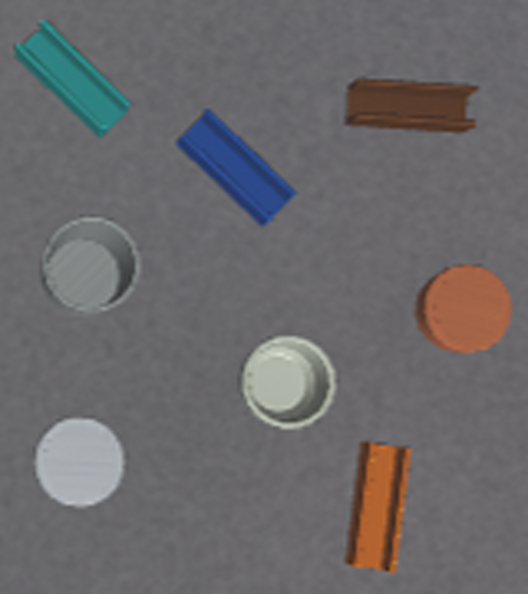

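Crop: the blue trough is at crop (236,167), with its axis running from +x+y to −x−y (yaw ≈46°). The turquoise one (72,78) is well clear. The choice is confirmed, so I'm moving in.

Request:
step_arm --deltas '[[[0,0,-0.113,0.0255,-0.0454,-0.005,0.06],[0,0,-0.113,0.0255,-0.0454,-0.005,0.06],[0,0,-0.113,0.0255,-0.0454,-0.005,0.06],[0,0,-0.113,0.0255,-0.0454,-0.005,0.06],[0,0,-0.113,0.0255,-0.0454,-0.005,0.06],[0,0,-0.113,0.0255,-0.0454,-0.005,0.06],[0,0,-0.113,0.0255,-0.0454,-0.005,0.06],[0,0,-0.113,0.0255,-0.0454,-0.005,0.06],[0,0,-0.113,0.0255,-0.0454,-0.005,0.06]]]'

```text
t: 1.23
tool_pos: [0.4357, 0.2327, 0.1971]
eef_rot: [0.617, 0.787, -0.0, -0.0]
wrist_force: [1.6, -0.5, 0.1]
width: 0.7
grip_force: 0.0
```

Request:
step_arm --deltas '[[[0,0,-0.113,0.0255,-0.0454,-0.005,0.06],[0,0,-0.113,0.0255,-0.0454,-0.005,0.06],[0,0,-0.113,0.0255,-0.0454,-0.005,0.06],[0,0,-0.113,0.0255,-0.0454,-0.005,0.06],[0,0,-0.113,0.0255,-0.0454,-0.005,0.06],[0,0,-0.113,0.0255,-0.0454,-0.005,0.06],[0,0,-0.113,0.0255,-0.0454,-0.005,0.06],[0,0,-0.113,0.0255,-0.0454,-0.005,0.06],[0,0,-0.113,0.0255,-0.0454,-0.005,0.06],[0,0,0,0,0,0,0.06]]]'

```text
t: 2.48
tool_pos: [0.6646, -0.1795, 0.1514]
eef_rot: [0.923, 0.385, -0.001, 0.001]
wrist_force: [-0.3, 0.7, 0.3]
width: 0.703
grip_force: 0.0
```

```bash
cat >> h.py <<'E'
def st(x,y,yaw=None):
    s=state();q=s["eef_rot"];yw=np.degrees(np.arctan2(2*q[0]*q[1],q[1]**2-q[0]**2))
    print("t",round(s["t"],2),"pos",s["tool_pos"].round(4),"yaw",yw.round(1),"d",(x-s["tool_pos"][0]).round(4),(y-s["tool_pos"][1]).round(4),"dyaw rad",None if yaw is None else np.radians(yaw-yw).round(3),"q",s["qpos"].round(2),"w",round(s["width"]*85.4,1))
E
python3 -c "
from h import *
p,d=grab_frame('top');cv2.imwrite('pics/t1.png',p[100:300,200:440,::-1]);st(.664,-.175,-44.1)"
```

```text
t 2.52 pos [ 0.6643 -0.1766  0.1514] yaw 134.5 d -0.0003 0.0016 dyaw rad -3.116 q [-0.25  0.67  0.64  1.63 -0.45  1.   -0.24] w 60.1
```

View pics/t1.png

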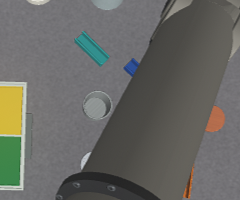

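Request:
step_arm --deltas '[[[0,0,0.003,0,0,-0.03,0.06],[0,0,0.003,0,0,-0.03,0.06],[0,0,0,0,0,-0.03,0.06],[0,0,0,0,0,-0.03,0.06],[0,0,0,0,0,-0.015,0.06],[0,0,0,0,0,-0.0025,0.06],[0,0,0,0,0,0,0.06]]]'

```text
t: 3.4
tool_pos: [0.6654, -0.1742, 0.0158]
eef_rot: [0.92, 0.391, 0.001, 0.0]
wrist_force: [0.4, -0.4, 0.2]
width: 0.705
grip_force: 0.0
```

```bash
sed -i 's/np.arctan2(2\*q\[0\]\*q\[1\],q\[1\]\*\*2-q\[0\]\*\*2)/np.arctan2(q[1]**2-q[0]**2,2*q[0]*q[1])/' h.py; python3 -c "
from h import *
p,d=grab_frame('scene');cv2.imwrite('pics/s1.png',cv2.resize(p[160:360,100:340,::-1],None,fx=2.5,fy=2.5));st(.664,-.175,-44.1)"
```

```text
t 3.45 pos [ 0.6656 -0.1744  0.0161] yaw -43.9 d -0.0016 -0.0006 dyaw rad -0.003 q [-0.19  0.82  0.53  1.69 -0.55  0.78 -0.16] w 60.1
```

View pics/s1.png

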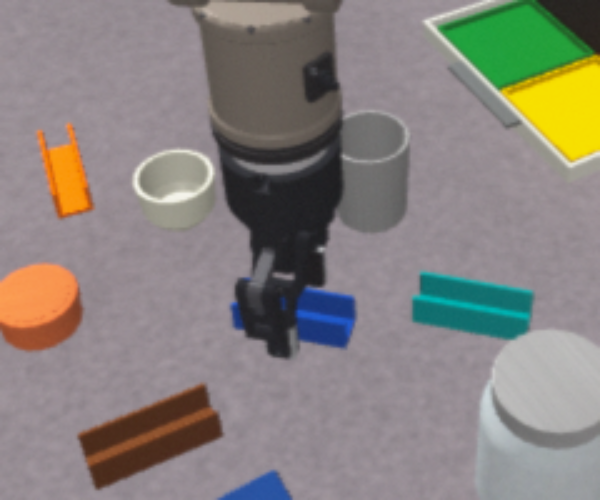

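The fingers straddle the blue trough (crop ≈(285,310)), so I close and lift.

Request:
step_arm --deltas '[[[0,0,0,0,0,-0.001,0.02],[0,0,0,0,0,0,0.015],[0,0,0,0,0,0,0.015],[0,0,0,0,0,0,0.015],[0,0,0,0,0,0,0.015]]]'

```text
t: 4.08
tool_pos: [0.6653, -0.1746, 0.0146]
eef_rot: [0.92, 0.391, 0.001, 0.0]
wrist_force: [-0.2, 0.3, 4.9]
width: 0.318
grip_force: 60.3
```

Request:
step_arm --deltas '[[[0,0,0,0,0,0.02,0.015],[0,0,0,0,0,0.03,0.015],[0,0,0,0,0,0.03,0.015],[0,0,0,0,0,0.03,0.015],[0,0,0,0,0,0.02,0.015],[0,0,0,0,0,0,0.015]]]'

```text
t: 4.82
tool_pos: [0.6656, -0.1747, 0.1457]
eef_rot: [0.92, 0.391, 0.001, 0.001]
wrist_force: [-0.0, -0.0, -0.5]
width: 0.312
grip_force: 59.5
```

```bash
python3 -c "
from h import *
p,d=grab_frame('scene');np.savez('/tmp/s2.npz',p=p,d=d);cv2.imwrite('pics/s2.png',cv2.resize(p[110:360,60:360,::-1],None,fx=2,fy=2));st(.585,.148,-91.4)
X=cloud('scene',d);h=cv2.cvtColor(p,cv2.COLOR_RGB2HSV);m=(h[...,0]>110)&(h[...,0]<126)&(h[...,1]>170)&(X[...,2]>.08)&(d>0)
q=X[m];print(len(q),rect(q[:,:2]),np.percentile(q[:,2],[2,50,98]).round(4))"
```

```text
t 4.88 pos [ 0.6648 -0.1742  0.1441] yaw -43.9 d -0.0798 0.3222 dyaw rad -0.828 q [-0.25  0.67  0.63  1.64 -0.46  0.98 -0.23] w 26.6
971 (array([862.2, -22.8]), array([631.5, 280.8]), 67.9) [0.0807 0.1386 0.1571]
```

View pics/s2.png

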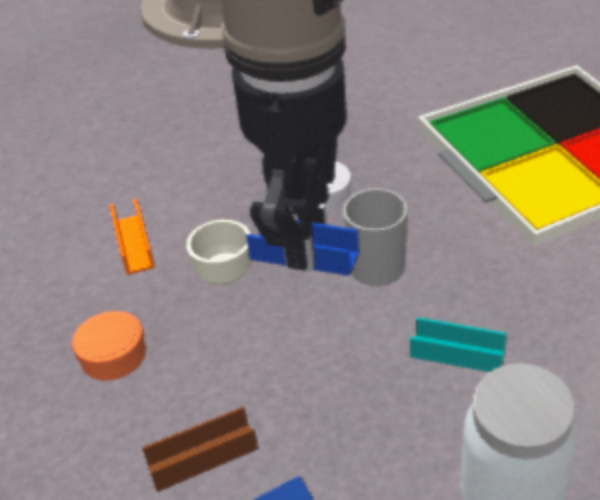

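```bash
python3 -c "
from h import *
f=np.load('/tmp/s2.npz');p,d=f['p'],f['d']
X=cloud('scene',d);h=cv2.cvtColor(p,cv2.COLOR_RGB2HSV);m=(h[...,0]>110)&(h[...,0]<126)&(h[...,1]>150)&(X[...,2]>.08)&(d>0)
m[:215]=0;m[255:]=0;m[:,:175]=0;m[:,245:]=0
q=X[m];print(len(q),rect(q[:,:2]),np.percentile(q[:,2],[2,50,98]).round(4))
a=np.radians(46.1);r=(q[:,:2]-state()['tool_pos'][:2])@np.array([np.cos(a),np.sin(a)]);print('along',r.min(),r.max(),np.percentile(r,[1,99]))
st(.586,.148,-1.4)"
```

```text
628 (array([ 678.3, -185. ]), array([84.4, 62.5]), 52.8) [0.1338 0.1462 0.1576]
along -0.04148142802596277 0.04167637448947002 [-0.04038303  0.04085885]
t 4.88 pos [ 0.6648 -0.1742  0.1441] yaw -43.9 d -0.0788 0.3222 dyaw rad 0.743 q [-0.25  0.67  0.63  1.64 -0.46  0.98 -0.23] w 26.6
```

Request:
step_arm --deltas '[[[0,0,0.083,-0.0088,0.0358,0,0.015],[0,0,0.083,-0.0088,0.0358,0,0.015],[0,0,0.083,-0.0088,0.0358,0,0.015],[0,0,0.083,-0.0088,0.0358,0,0.015],[0,0,0.083,-0.0088,0.0358,0,0.015],[0,0,0.083,-0.0088,0.0358,0,0.015],[0,0,0.083,-0.0088,0.0358,0,0.015],[0,0,0.083,-0.0088,0.0358,0,0.015],[0,0,0.081,-0.0086,0.0358,0,0.015],[0,0,0,0,0,0,0.015]]]'

```text
t: 6.12
tool_pos: [0.5838, 0.1521, 0.1421]
eef_rot: [0.713, 0.702, -0.001, -0.002]
wrist_force: [-0.2, 0.2, 0.3]
width: 0.315
grip_force: 59.5
```

Request:
step_arm --deltas '[[[0,0,0,0,0,-0.02,0.015],[0,0,0,0,0,-0.03,0.015],[0,0,0,0,0,-0.03,0.015],[0,0,0,0,0,-0.02,0.015],[0,0,0,0,0,0,0.015]]]'

```text
t: 6.75
tool_pos: [0.5845, 0.1463, 0.0416]
eef_rot: [0.715, 0.699, -0.002, -0.001]
wrist_force: [0.6, -0.4, -0.2]
width: 0.316
grip_force: 59.5
```

```bash
python3 -c "
from h import *
st(.586,.148,-1.4)"
```

```text
t 6.75 pos [0.5845 0.1463 0.0416] yaw -1.4 d 0.0015 0.0017 dyaw rad -0.001 q [-0.63  0.65  0.38  1.89 -0.36  0.68 -0.06] w 27.0
```

Request:
step_arm --deltas '[[[0,0,0,0.0015,0.0015,-0.008,0.015],[0,0,0,0,0,-0.006,0.015],[0,0,0,0,0,-0.004,0.015],[0,0,0,0,0,0,0.015]]]'

```text
t: 7.25
tool_pos: [0.5872, 0.1494, 0.0257]
eef_rot: [0.715, 0.699, -0.0, -0.0]
wrist_force: [0.5, -0.9, -0.3]
width: 0.313
grip_force: 59.5
```

Request:
step_arm --deltas '[[[0,0,0,0,0,-0.001,0.015],[0,0,0,0,0,0,0.015]]]'

```text
t: 7.5
tool_pos: [0.5874, 0.1494, 0.025]
eef_rot: [0.715, 0.699, 0.0, 0.0]
wrist_force: [0.3, -0.0, -1.0]
width: 0.311
grip_force: 59.5
```

Request:
step_arm --deltas '[[[0,0,0,-0.001,-0.001,-0.0015,0.015],[0,0,0,0,0,0,0.015]]]'

```text
t: 7.75
tool_pos: [0.5861, 0.1482, 0.0232]
eef_rot: [0.715, 0.699, -0.0, -0.0]
wrist_force: [-0.1, 0.3, -0.0]
width: 0.312
grip_force: 59.5
```

Request:
step_arm --deltas '[[[0,0,0,0,0,-0.001,0.015],[0,0,0,0,0,0,0.015]]]'

```text
t: 8.0
tool_pos: [0.5862, 0.1484, 0.0222]
eef_rot: [0.715, 0.699, -0.0, -0.0]
wrist_force: [0.7, 0.6, -0.2]
width: 0.314
grip_force: 59.5
```

Request:
step_arm --deltas '[[[0,0,0,0,0,-0.001,0.015],[0,0,0,0,0,0,0.015]]]'

```text
t: 8.25
tool_pos: [0.5864, 0.1484, 0.0216]
eef_rot: [0.715, 0.699, 0.0, -0.0]
wrist_force: [-2.0, 0.1, 3.6]
width: 0.313
grip_force: 59.8
```

Request:
step_arm --deltas '[[[0,0,0,0,0,0,0.035],[0,0,0,0,0,0,0.045],[0,0,0,0,0,0,0.045],[0,0,0,0,0,0.03,0.045],[0,0,0,0,0,0.045,0.045],[0,0,0,0,0,0.045,0.08]]]'

```text
t: 9.0
tool_pos: [0.586, 0.1483, 0.1423]
eef_rot: [0.715, 0.699, -0.0, -0.0]
wrist_force: [1.2, 0.3, 0.4]
width: 0.726
grip_force: 0.0
```

Request:
step_arm --deltas '[[[0,0,0,-0.0245,-0.0425,0,0.08],[0,0,0,-0.0245,-0.0425,0,0.08],[0,0,0,-0.0245,-0.0425,0,0.08],[0,0,0,-0.0245,-0.0425,0,0.08],[0,0,0,-0.0245,-0.0425,0,0.08],[0,0,0,0,0,-0.02,0.08],[0,0,0,0,0,-0.02,0.08],[0,0,0,0,0,0,0.08]]]'

```text
t: 10.0
tool_pos: [0.4627, -0.0643, 0.1005]
eef_rot: [0.715, 0.699, -0.001, -0.001]
wrist_force: [-0.4, -1.0, -0.1]
width: 0.938
grip_force: 0.0
```

```bash
python3 -c "
from h import *
st(.4634,-.0645,-1.4)
p,d=grab_frame('scene');X=cloud('scene',d);h=cv2.cvtColor(p,cv2.COLOR_RGB2HSV);m=(h[...,0]>110)&(h[...,0]<126)&(h[...,1]>120)&(X[...,0]>.5)&(X[...,0]<.66)&(X[...,1]>.08)&(X[...,1]<.22)&(d>0)
q=X[m];print(len(q),rect(q[:,:2]),np.percentile(q[:,2],[2,50,98]).round(4))
cv2.imwrite('pics/s3.png',cv2.resize(p[110:290,180:430,::-1],None,fx=2,fy=2))"
```

```text
t 10.0 pos [ 0.4627 -0.0643  0.1005] yaw -1.3 d 0.0007 -0.0002 dyaw rad -0.002 q [-0.4   0.38  0.48  2.19 -0.29  0.64  0.27] w 80.1
496 (array([589.2, 145.6]), array([81.3, 29.8]), 89.0) [0.0109 0.0231 0.034 ]
```

View pics/s3.png

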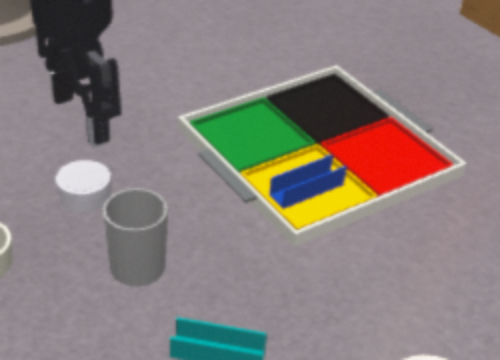

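The blue splint stands in the middle of yellow (crop (305,180)), and the gripper is above the tin (crop (83,180)). Descending.

Request:
step_arm --deltas '[[[0,0,0,0,0,-0.025,0.08],[0,0,0,0,0,-0.025,0.08],[0,0,0,0,0,-0.02,0.08],[0,0,0,0,0,-0.012,0.08],[0,0,0,0,0,-0.0055,0.08],[0,0,0,0,0,0,0.08]]]'

```text
t: 10.8
tool_pos: [0.4641, -0.0641, 0.0141]
eef_rot: [0.715, 0.699, 0.0, 0.0]
wrist_force: [0.0, 0.2, 0.8]
width: 0.938
grip_force: 0.0
```

Request:
step_arm --deltas '[[[0,0,0,0,0,0,0.065],[0,0,0,0,0,0,0.05],[0,0,0,0,0,0,0.05],[0,0,0,0,0,0,0.05],[0,0,0,0,0,0,0.05]]]'

```text
t: 11.42
tool_pos: [0.4642, -0.0641, 0.0149]
eef_rot: [0.715, 0.699, 0.001, 0.0]
wrist_force: [-2.1, -0.2, 10.7]
width: 0.682
grip_force: 61.5
```

Request:
step_arm --deltas '[[[0,0,0,0,0,0.015,0.05],[0,0,0,0,0,0.03,0.05],[0,0,0,0,0,0.03,0.05],[0,0,0,0,0,0.03,0.05],[0,0,0,0,0,0.01,0.05],[0,0,0,0,0,0,0.05]]]'

```text
t: 12.18
tool_pos: [0.464, -0.0639, 0.1293]
eef_rot: [0.715, 0.699, 0.001, 0.0]
wrist_force: [0.1, -0.2, -1.5]
width: 0.678
grip_force: 64.3
```

Request:
step_arm --deltas '[[[0,0,0,0.0138,0.0361,0,0.05],[0,0,0,0.0138,0.0361,0,0.05],[0,0,0,0.0138,0.0361,0,0.05],[0,0,0,0.0138,0.0361,0,0.05],[0,0,0,0.0138,0.0361,0,0.05],[0,0,0,0.0138,0.0361,0,0.05],[0,0,0,0.0138,0.0361,0,0.05],[0,0,0,0.0138,0.0361,0,0.05],[0,0,0,0.0138,0.0361,0,0.05],[0,0,0,0,0,0,0.05]]]'

```text
t: 13.42
tool_pos: [0.5872, 0.2648, 0.1265]
eef_rot: [0.713, 0.701, -0.001, -0.001]
wrist_force: [-0.3, -0.7, -0.9]
width: 0.678
grip_force: 64.3
```

Request:
step_arm --deltas '[[[0,0,0,0,0,-0.02,0.05],[0,0,0,0,0,-0.03,0.05],[0,0,0,0,0,-0.025,0.05],[0,0,0,0,0,-0.01,0.05],[0,0,0,0,0,0,0.05],[0,0,0,0,0,0,0.05]]]'

```text
t: 14.18
tool_pos: [0.5886, 0.2606, 0.0445]
eef_rot: [0.715, 0.699, 0.001, 0.0]
wrist_force: [-0.0, 0.3, -0.4]
width: 0.678
grip_force: 64.3
```

```bash
python3 -c "
from h import *
st(.5885,.261,-1.4)
p,d=grab_frame('scene')
cv2.imwrite('pics/s4.png',cv2.resize(p[60:260,240:460,::-1],None,fx=2,fy=2))"
```

```text
t 14.18 pos [0.5886 0.2606 0.0445] yaw -1.3 d -0.0001 0.0004 dyaw rad -0.002 q [-0.79  0.69  0.39  1.79 -0.38  0.73 -0.22] w 57.9
```

View pics/s4.png

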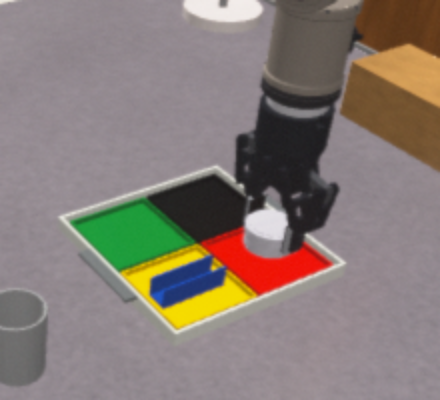

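The tin is level above red (crop (266,235)). Setting down.

Request:
step_arm --deltas '[[[0,0,0,0,0,-0.008,0.05],[0,0,0,0,0,-0.007,0.05],[0,0,0,0,0,-0.004,0.05],[0,0,0,0,0,-0.0015,0.05],[0,0,0,0,0,0,0.05]]]'

```text
t: 14.85
tool_pos: [0.588, 0.2608, 0.0232]
eef_rot: [0.715, 0.699, -0.0, 0.0]
wrist_force: [0.2, 0.0, -0.4]
width: 0.674
grip_force: 64.3
```

Request:
step_arm --deltas '[[[0,0,0,0,0,-0.001,0.05],[0,0,0,0,0,0,0.05]]]'

```text
t: 15.1
tool_pos: [0.588, 0.2608, 0.0224]
eef_rot: [0.715, 0.699, 0.0, 0.0]
wrist_force: [0.6, -0.1, -1.2]
width: 0.683
grip_force: 64.3
```

Request:
step_arm --deltas '[[[0,0,0,0,0,-0.0008,0.05],[0,0,0,0,0,0,0.05]]]'

```text
t: 15.35
tool_pos: [0.5881, 0.2608, 0.022]
eef_rot: [0.715, 0.699, 0.0, -0.0]
wrist_force: [-1.8, -0.3, 3.9]
width: 0.678
grip_force: 65.2
```

Request:
step_arm --deltas '[[[0,0,0,0,0,0,0.068],[0,0,0,0,0,0,0.068],[0,0,0,0,0,0,0.068],[0,0,0,0,0,0.02,0.068],[0,0,0,0,0,0.045,0.068],[0,0,0,0,0,0.06,0.082]]]'

```text
t: 16.1
tool_pos: [0.5873, 0.2605, 0.148]
eef_rot: [0.715, 0.699, -0.001, -0.0]
wrist_force: [1.0, 0.0, 0.6]
width: 0.958
grip_force: 0.0
```

Request:
step_arm --deltas '[[[0,0,0,0,-0.04,0,0.082],[0,0,0,0,-0.05,0,0.082],[0,0,0,0,-0.05,0,0.082],[0,0,0,0,-0.05,0,0.082],[0,0,0,0,-0.05,0,0.082],[0,0,0,0,-0.05,0,0.082],[0,0,0,0,-0.04,0,0.082],[0,0,0,0,0,0,0.082],[0,0,0,0,0,0,0.082]]]'

```text
t: 17.23
tool_pos: [0.5883, -0.0685, 0.1473]
eef_rot: [0.715, 0.699, 0.001, 0.0]
wrist_force: [0.2, 1.1, 0.5]
width: 0.96
grip_force: 0.0
```

```bash
python3 -c "
from h import *
st(.589,-.070,-1.4)
p,d=grab_frame('scene')
X=cloud('scene',d);m=(X[...,0]>.54)&(X[...,0]<.65)&(X[...,1]>.2)&(X[...,1]<.32)&(d>0)&(X[...,2]>.03)&(X[...,2]<.045)
q=X[m];print(len(q),rect(q[:,:2]),np.percentile(q[:,2],[2,50,98]).round(4))
"
```

```text
t 17.23 pos [ 0.5883 -0.0685  0.1473] yaw -1.3 d 0.0007 -0.0015 dyaw rad -0.003 q [-0.37  0.49  0.5   1.87 -0.3   0.86  0.26] w 82.0
352 (array([590.3, 259. ]), array([60. , 57.9]), -67.6) [0.0311 0.0356 0.0376]
```

Request:
step_arm --deltas '[[[0,0,0,0.0007,-0.0015,-0.02,0.082],[0,0,0,0,0,-0.025,0.082],[0,0,0,0,0,-0.025,0.082],[0,0,0,0,0,-0.02,0.082],[0,0,0,0,0,-0.015,0.082],[0,0,0,0,0,0,0.082]]]'

```text
t: 18.02
tool_pos: [0.5879, -0.0705, 0.0403]
eef_rot: [0.715, 0.699, -0.001, -0.001]
wrist_force: [0.3, 0.5, 0.6]
width: 0.959
grip_force: 0.0
```

Request:
step_arm --deltas '[[[0,0,0,0,0,0,0.065],[0,0,0,0,0,0,0.05],[0,0,0,0,0,0,0.05],[0,0,0,0,0,0,0.05],[0,0,0,0,0,0,0.05]]]'

```text
t: 18.65
tool_pos: [0.5892, -0.071, 0.0427]
eef_rot: [0.715, 0.699, 0.001, 0.0]
wrist_force: [-1.7, 0.2, 6.6]
width: 0.708
grip_force: 64.3
```

Request:
step_arm --deltas '[[[0,0,0,0,0,0.015,0.05],[0,0,0,0,0,0.03,0.05],[0,0,0,0,0,0.03,0.05],[0,0,0,0,0,0.03,0.05],[0,0,0,0,0,0,0.05]]]'

```text
t: 19.27
tool_pos: [0.5905, -0.0709, 0.1496]
eef_rot: [0.715, 0.699, 0.002, 0.002]
wrist_force: [-0.0, 0.8, -2.1]
width: 0.702
grip_force: 65.2
```

```bash
python3 -c "
from h import *
st(.473,.151,-1.4)
p,d=grab_frame('scene')
cv2.imwrite('pics/s5.png',cv2.resize(p[60:260,180:420,::-1],None,fx=2,fy=2))
"
```

```text
t 19.27 pos [ 0.5905 -0.0709  0.1496] yaw -1.3 d -0.1175 0.2219 dyaw rad -0.002 q [-0.37  0.49  0.5   1.87 -0.3   0.86  0.27] w 59.9
```

View pics/s5.png

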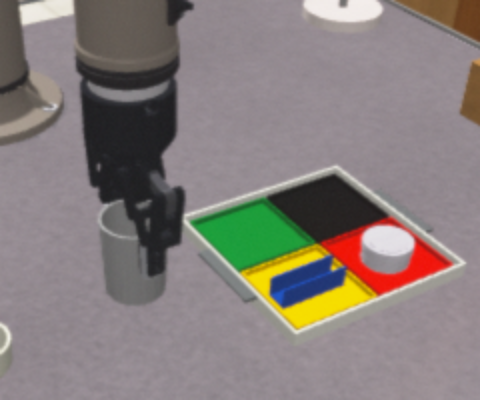

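The tumbler is held upright (crop (133,250)), and the tin is centred in red (387,248).

Request:
step_arm --deltas '[[[0,0,0,-0.0166,0.0316,0,0.05],[0,0,0,-0.0166,0.0316,0,0.05],[0,0,0,-0.0166,0.0316,0,0.05],[0,0,0,-0.0166,0.0316,0,0.05],[0,0,0,-0.0166,0.0316,0,0.05],[0,0,0,-0.0166,0.0316,0,0.05],[0,0,0,-0.0166,0.0316,0,0.05],[0,0,0,0,0,-0.02,0.05],[0,0,0,0,0,-0.03,0.05],[0,0,0,0,0,-0.02,0.05]]]'

```text
t: 20.58
tool_pos: [0.4711, 0.1502, 0.0745]
eef_rot: [0.715, 0.699, -0.001, -0.0]
wrist_force: [0.6, 0.6, -1.6]
width: 0.701
grip_force: 65.2
```

Request:
step_arm --deltas '[[[0,0,0,0,0,-0.01,0.05],[0,0,0,0,0,-0.005,0.05],[0,0,0,0,0,0,0.05],[0,0,0,0,0,0,0.05]]]'

```text
t: 21.08
tool_pos: [0.4729, 0.1507, 0.0621]
eef_rot: [0.715, 0.699, 0.001, 0.0]
wrist_force: [0.6, -0.1, -0.8]
width: 0.701
grip_force: 65.2
```

```bash
python3 -c "
from h import *
st(.473,.151,-1.4)"
```

```text
t 21.07 pos [0.4729 0.1507 0.0621] yaw -1.3 d 0.0001 0.0003 dyaw rad -0.002 q [-0.76  0.48  0.41  2.14 -0.34  0.58 -0.13] w 59.9
```

Contact is expected at TCP z ≈ 0.0497.

Request:
step_arm --deltas '[[[0,0,0,0,0,-0.006,0.05],[0,0,0,0,0,-0.004,0.05],[0,0,0,0,0,-0.001,0.05],[0,0,0,0,0,0,0.05]]]'

```text
t: 21.58
tool_pos: [0.4724, 0.1504, 0.0504]
eef_rot: [0.715, 0.699, -0.0, -0.0]
wrist_force: [-0.9, 0.3, -2.1]
width: 0.707
grip_force: 65.2
```

Request:
step_arm --deltas '[[[0,0,0,0,0,-0.001,0.05],[0,0,0,0,0,0,0.05]]]'

```text
t: 21.82
tool_pos: [0.4726, 0.1505, 0.0497]
eef_rot: [0.715, 0.699, 0.0, -0.0]
wrist_force: [-0.8, -0.3, 2.8]
width: 0.701
grip_force: 65.2
```

Request:
step_arm --deltas '[[[0,0,0,0,0,-0.0008,0.05],[0,0,0,0,0,0,0.05]]]'

```text
t: 22.08
tool_pos: [0.4726, 0.1507, 0.0496]
eef_rot: [0.715, 0.699, 0.0, -0.0]
wrist_force: [-4.5, -0.3, 13.2]
width: 0.7
grip_force: 65.6
```

Request:
step_arm --deltas '[[[0,0,0,0,0,0,0.076],[0,0,0,0,0,0,0.076],[0,0,0,0,0,0,0.076],[0,0,0,0,0,0.02,0.076],[0,0,0,0,0,0.04,0.076],[0,0,0,0,0,0.05,0.076],[0,0,0,0,0,0,0.082]]]'

```text
t: 22.95
tool_pos: [0.4748, 0.1513, 0.1619]
eef_rot: [0.715, 0.699, 0.003, 0.001]
wrist_force: [-0.1, -0.0, -0.6]
width: 0.962
grip_force: 0.0
```

Request:
step_arm --deltas '[[[0,0,0,0.0054,-0.0442,0,0.082],[0,0,0,0.0054,-0.0442,0,0.082],[0,0,0,0.0054,-0.0442,0,0.082],[0,0,0,0.0054,-0.0442,0,0.082],[0,0,0,0.0054,-0.0442,0,0.082],[0,0,0,0.0054,-0.0442,0,0.082],[0,0,0,0.0054,-0.0442,0,0.082],[0,0,0,0.0054,-0.0442,0,0.082],[0,0,0,0,0,-0.04,0.082],[0,0,0,0,0,0,0.082]]]'

```text
t: 24.2
tool_pos: [0.5129, -0.2025, 0.1157]
eef_rot: [0.715, 0.699, -0.002, -0.003]
wrist_force: [-1.5, 0.6, 0.4]
width: 0.96
grip_force: 0.0
```

```bash
python3 -c "
from h import *
st(.5155,-.2025,-1.4)
p,d=grab_frame('scene')
X=cloud('scene',d);m=(X[...,0]>.42)&(X[...,0]<.54)&(X[...,1]>.1)&(X[...,1]<.22)&(d>0)&(X[...,2]>.08)&(X[...,2]<.092)
q=X[m];print(len(q),rect(q[:,:2]),np.percentile(q[:,2],[2,50,98]).round(4))
cv2.imwrite('pics/s6.png',cv2.resize(p[100:300,90:420,::-1],None,fx=2,fy=2))
"
```

```text
t 24.2 pos [ 0.5129 -0.2025  0.1157] yaw -1.3 d 0.0026 -0.0 dyaw rad -0.001 q [-0.16  0.49  0.55  1.99 -0.36  0.77  0.57] w 82.0
152 (array([473.9, 151.1]), array([62.2, 60.9]), -2.0) [0.0801 0.0834 0.0869]
```

View pics/s6.png

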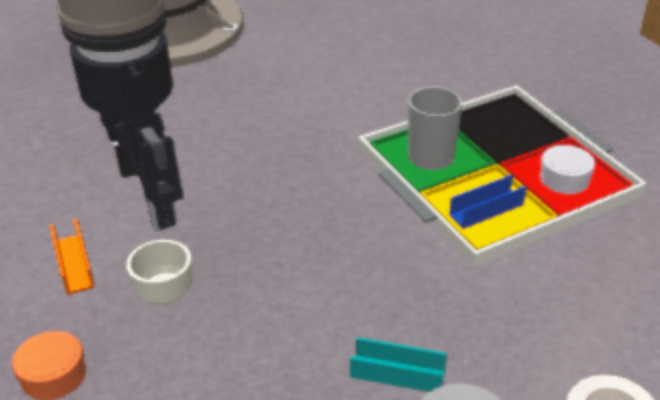

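The tumbler is centred in green (crop (433,130)), and the gripper is above the bowl (160,268), with the orange splint at (72,255) clear. Descending.

Request:
step_arm --deltas '[[[0,0,0,0,0,-0.025,0.082],[0,0,0,0,0,-0.025,0.082],[0,0,0,0,0,-0.025,0.082],[0,0,0,0,0,-0.015,0.082],[0,0,0,0,0,-0.008,0.082],[0,0,0,0,0,0,0.082]]]'

```text
t: 25.0
tool_pos: [0.5159, -0.203, 0.0209]
eef_rot: [0.715, 0.699, 0.0, 0.0]
wrist_force: [0.4, 0.2, -0.2]
width: 0.963
grip_force: 0.0
```

Request:
step_arm --deltas '[[[0,0,0,0,0,0,0.065],[0,0,0,0,0,0,0.05],[0,0,0,0,0,0,0.05],[0,0,0,0,0,0,0.05],[0,0,0,0,0,0,0.05]]]'

```text
t: 25.62
tool_pos: [0.5162, -0.2033, 0.0222]
eef_rot: [0.715, 0.699, 0.001, 0.0]
wrist_force: [-2.4, 1.0, 11.3]
width: 0.7
grip_force: 62.1
```

Request:
step_arm --deltas '[[[0,0,0,0,0,0.015,0.05],[0,0,0,0,0,0.03,0.05],[0,0,0,0,0,0.04,0.05],[0,0,0,0,0,0.05,0.05],[0,0,0,0,0,0.04,0.05],[0,0,0,0,0,0,0.05]]]'

```text
t: 26.38
tool_pos: [0.5175, -0.2041, 0.1996]
eef_rot: [0.715, 0.699, 0.002, 0.003]
wrist_force: [-0.6, -0.4, -1.7]
width: 0.701
grip_force: 64.9
```

```bash
python3 -c "
from h import *
st(.4755,.264,-1.4)
p,d=grab_frame('scene')
cv2.imwrite('pics/s7.png',cv2.resize(p[60:260,60:360,::-1],None,fx=2,fy=2))
"
```

```text
t 26.38 pos [ 0.5175 -0.2041  0.1996] yaw -1.3 d -0.042 0.4681 dyaw rad -0.002 q [-0.23  0.37  0.63  1.92 -0.27  0.92  0.51] w 59.8
```

View pics/s7.png

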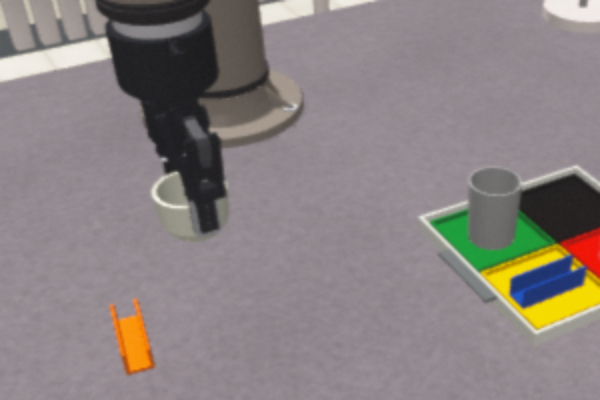

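The bowl is held upright (crop (190,205)), and the path over the tumbler is clear at this height.

Request:
step_arm --deltas '[[[0,0,0,-0.0041,0.0467,0,0.05],[0,0,0,-0.0041,0.0467,0,0.05],[0,0,0,-0.0041,0.0467,0,0.05],[0,0,0,-0.0041,0.0467,0,0.05],[0,0,0,-0.0041,0.0467,0,0.05],[0,0,0,-0.0041,0.0467,0,0.05],[0,0,0,-0.0041,0.0467,0,0.05],[0,0,0,-0.0041,0.0467,0,0.05],[0,0,0,-0.0041,0.0467,0,0.05],[0,0,0,-0.0041,0.0467,0,0.05]]]'

```text
t: 27.68
tool_pos: [0.4735, 0.2648, 0.1945]
eef_rot: [0.715, 0.699, -0.001, -0.0]
wrist_force: [0.4, 0.5, -1.0]
width: 0.698
grip_force: 64.8
```

Request:
step_arm --deltas '[[[0,0,0,0,0,0,0.05],[0,0,0,0,0,-0.03,0.05],[0,0,0,0,0,-0.035,0.05],[0,0,0,0,0,-0.035,0.05],[0,0,0,0,0,-0.03,0.05],[0,0,0,0,0,-0.02,0.05],[0,0,0,0,0,-0.005,0.05],[0,0,0,0,0,0,0.05],[0,0,0,0,0,0,0.05]]]'

```text
t: 28.8
tool_pos: [0.4752, 0.264, 0.0415]
eef_rot: [0.715, 0.699, 0.001, 0.0]
wrist_force: [0.4, -0.1, 0.6]
width: 0.705
grip_force: 64.9
```

```bash
python3 -c "
from h import *
st(.4755,.264,-1.4)"
```

```text
t 28.8 pos [0.4752 0.264  0.0415] yaw -1.3 d 0.0003 0.0 dyaw rad -0.002 q [-0.9   0.57  0.36  2.04 -0.35  0.59 -0.33] w 60.2
```

Contact is expected at z ≈ 0.0292.

Request:
step_arm --deltas '[[[0,0,0,0,0,-0.006,0.05],[0,0,0,0,0,-0.004,0.05],[0,0,0,0,0,-0.001,0.05],[0,0,0,0,0,0,0.05]]]'

```text
t: 29.3
tool_pos: [0.4747, 0.2639, 0.0296]
eef_rot: [0.715, 0.699, -0.0, 0.0]
wrist_force: [0.7, -0.2, -1.4]
width: 0.695
grip_force: 64.9
```

Request:
step_arm --deltas '[[[0,0,0,0,0,-0.001,0.05],[0,0,0,0,0,0,0.05]]]'

```text
t: 29.55
tool_pos: [0.4748, 0.264, 0.0293]
eef_rot: [0.715, 0.699, 0.0, -0.0]
wrist_force: [-2.1, -0.2, 5.4]
width: 0.701
grip_force: 65.4
```

Contact. I'll release, retreat and inspect.

Request:
step_arm --deltas '[[[0,0,0,0,0,0,0.07],[0,0,0,0,0,0,0.07],[0,0,0,0,0,0,0.07],[0,0,0,0,0,0.02,0.07],[0,0,0,0,0,0.04,0.07],[0,0,0,0,0,0.05,0.07],[0,0,0,0,0,0.05,0.07],[0,0,0,0,0,0,0.07]]]'

```text
t: 30.55
tool_pos: [0.477, 0.2651, 0.1925]
eef_rot: [0.715, 0.699, 0.004, 0.0]
wrist_force: [0.2, -0.5, -1.5]
width: 0.819
grip_force: 0.0
```

Request:
step_arm --deltas '[[[0,0,0,0,0.05,0,0.07],[0,0,0,0,0.05,0,0.07],[0,0,0,0,0.05,0,0.07],[0,0,0,0,0.05,0,0.07],[0,0,0,0,0,0,0.07],[0,0,0,0,0,0,0.07]]]'

```text
t: 31.3
tool_pos: [0.4745, 0.4628, 0.1874]
eef_rot: [0.715, 0.699, -0.001, 0.0]
wrist_force: [-0.1, -0.1, 0.9]
width: 0.821
grip_force: 0.0
```

```bash
python3 -c "
from h import *
p,d=grab_frame('top')
X=cloud('top',d)
for n,x,y,a,b in (('blue',.585,.148,.027,.04),('tin',.588,.261,.03,.045),('tumbler',.472,.1505,.078,.094),('bowl',.4745,.2635,.042,.058),('orange',.4315,-.268,.02,.035),('copper',.565,-.329,.022,.037)):
    m=(abs(X[...,0]-x)<.05)&(abs(X[...,1]-y)<.05)&(d>0)&(X[...,2]>a)&(X[...,2]<b)
    q=X[m];print(n,x,y,len(q),rect(q[:,:2]),np.median(q[:,2]).round(4))
cv2.imwrite('pics/t9.png',p[:,:,::-1])
"
```

```text
blue 0.585 0.148 153 (array([587. , 145.1]), array([82.7, 27.9]), 88.1) 0.0327
tin 0.588 0.261 585 (array([588.1, 258.1]), array([58.7, 57.4]), 89.3) 0.0353
tumbler 0.472 0.1505 154 (array([472. , 150.6]), array([60.7, 59.4]), -89.8) 0.0848
bowl 0.4745 0.2635 197 (array([475.1, 262.6]), array([60. , 59.5]), -89.5) 0.0488
orange 0.4315 -0.268 181 (array([ 431.5, -267.8]), array([82.8, 29.2]), -8.2) 0.0253
copper 0.565 -0.329 569 (array([ 565.6, -328.4]), array([59.6, 57.9]), -46.4) 0.0288
```

View pics/t9.png

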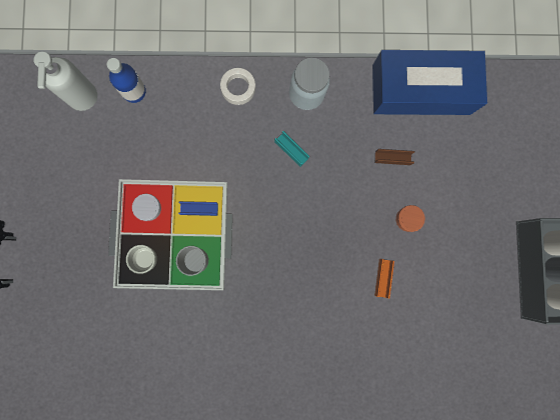

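All four stand in their compartments within about 3 mm of centre: red (146,207), yellow (199,208), black (141,259) and green (192,260). The orange splint and copper tin are unmoved.

```bash
python3 -c "
from bench import *
print(hand_in())"
```

```text
the job is handed in; nothing more can be done
None
```

The caddy is packed and handed in: the blue splint is in yellow, the aluminium tin in red, the tumbler in green and the bowl in black, each upright within about 3 mm of centre by the last camera measurement, and the orange splint and copper tin did not move.

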